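# Close the rows of dishes before plating

## Task

Two dishes stand out of line in front of their rows: a wide bowl and a narrow ramekin. Push each one gently along the table, without gripping or lifting it, into the gap between the two dishes of its own kind until it touches the wooden strip behind, standing clear of both neighbours. Leave the dishes already in the rows and everything else where they are.

Things in the scene. Friction and masses are not known exactly. Their poses are not given: they have to be found in the camera images.
- bowl_left: empty open wide bowl of grey-brown stoneware, 92 mm outside diameter for its upper 29 mm, narrowing below to a 72 mm foot; 42 mm high, wall 4 mm, floor 5 mm, about 0.26 kg; already in its place against the strip, on the left of the gap as the robot sees it; origin at the centre of its underside, z up, yaw means nothing. Loose, leave it standing
- bowl_right: empty open wide bowl of grey-brown stoneware, 92 mm outside diameter for its upper 29 mm, narrowing below to a 72 mm foot; 42 mm high, wall 4 mm, floor 5 mm, about 0.26 kg; already in its place against the strip, on the right of the gap as the robot sees it; origin at the centre of its underside, z up, yaw means nothing. Loose, leave it standing
- bowl_stray: empty open wide bowl of grey-brown stoneware, 92 mm outside diameter for its upper 29 mm, narrowing below to a 72 mm foot; 42 mm high, wall 4 mm, floor 5 mm, about 0.26 kg; the one that stands alone, about 130 to 190 mm out of the row towards the robot; origin at the centre of its underside, z up, yaw means nothing. It slides freely, with friction and mass that vary
- bowl_strip: pale wood stop strip fixed to the table, 330 mm long (its y), 30 mm thick (its x), 50 mm high; origin at the centre of its underside, x points away from the robot side, so the face the bowls touch is 15 mm from the origin on its -x side. Turned up to 0.15 rad; may be the left or the right strip. The gap is about at its middle, the bowls in place have centres about 115 mm to either side
- ramekin_left: empty open narrow straight-sided ramekin of the same grey-brown stoneware, 64 mm outside diameter, 42 mm high, wall 4 mm, floor 5 mm, about 0.18 kg; already in its place against the strip, on the left of the gap as the robot sees it; origin at the centre of its underside, z up, yaw means nothing. Loose, leave it standing
- ramekin_right: empty open narrow straight-sided ramekin of the same grey-brown stoneware, 64 mm outside diameter, 42 mm high, wall 4 mm, floor 5 mm, about 0.18 kg; already in its place against the strip, on the right of the gap as the robot sees it; origin at the centre of its underside, z up, yaw means nothing. Loose, leave it standing
- ramekin_stray: empty open narrow straight-sided ramekin of the same grey-brown stoneware, 64 mm outside diameter, 42 mm high, wall 4 mm, floor 5 mm, about 0.18 kg; the one that stands alone, about 130 to 190 mm out of the row towards the robot; origin at the centre of its underside, z up, yaw means nothing. It slides freely, with friction and mass that vary
- ramekin_strip: pale wood stop strip fixed to the table, 250 mm long (its y), 30 mm thick (its x), 50 mm high; origin at the centre of its underside, x points away from the robot side, so the face the ramekins touch is 15 mm from the origin on its -x side. Turned up to 0.15 rad; may be the left or the right strip. The gap is about at its middle, the ramekins in place have centres about 90 mm to either side
- shaker: salt shaker, white with a steel cap, 36 mm diameter, 68 mm high, between the two groups; origin at its underside; loose, not part of the job
- sauce_bottle: white sauce bottle, 56 mm diameter, 150 mm high, far left; origin at its underside; loose, not part of the job
- jar: amber jar, 68 mm diameter, 85 mm high, far right; origin at its underside; loose, not part of the job
- spoon: steel spoon, 180 mm long, lying between the two stray dishes, pointing away from the robot; origin at its underside; loose, not part of the job
Mind the look-alikes: they are no part of the job. What is shaped like the bowl_stray but purple is not meant. Leave any red look-alike of the ramekin_right alone.

How it is judged:
At the end, for the whole second after the job is handed in: The stray bowl and the stray ramekin each stand upright and still on the table, within 5 mm of touching their own strip, between the two dishes of their kind and at least 3 mm clear of each; the dishes already in the rows have moved no more than 12 mm and the other things no more than 20 mm (horizontal distance between bowl_stray and bowl_left above 0.095 m and horizontal distance between bowl_stray and bowl_right above 0.095 m and x of bowl_stray in the frame of bowl_strip between -0.066 and -0.057 m and y of bowl_stray in the frame of bowl_strip between -0.05 and 0.05 m and angle between each of bowl_stray, ramekin_stray's own z axis and vertical below 0.06 rad and height (world z) of each of bowl_stray, ramekin_stray below 0.004 m and linear speed of each of bowl_stray, ramekin_stray below 0.01 m/s and horizontal distance between ramekin_stray and ramekin_left above 0.067 m and horizontal distance between ramekin_stray and ramekin_right above 0.067 m and x of ramekin_stray in the frame of ramekin_strip between -0.052 and -0.043 m and y of ramekin_stray in the frame of ramekin_strip between -0.05 and 0.05 m and not (distance of bowl_left from where it was at the start of the episode above 0.012 m) and not (distance of bowl_right from where it was at the start of the episode above 0.012 m) and not (distance of ramekin_left from where it was at the start of the episode above 0.012 m) and not (distance of ramekin_right from where it was at the start of the episode above 0.012 m) and not (distance of shaker from where it was at the start of the episode above 0.02 m) and not (distance of sauce_bottle from where it was at the start of the episode above 0.02 m) and not (distance of jar from where it was at the start of the episode above 0.02 m) and not (distance of spoon from where it was at the start of the episode above 0.02 m)).
It fails at once if a dish already standing in its row is shifted more than 12 mm (distance of any of bowl_left, bowl_right, ramekin_left, ramekin_right from where it was at the start of the episode above 0.012 m).
It fails at once if a stray dish is lifted off the table (over 10 mm) or tipped (over 0.3 rad) ((height (world z) of bowl_stray above 0.01 m or angle between bowl_stray's own z axis and vertical above 0.3 rad) or (height (world z) of ramekin_stray above 0.01 m or angle between ramekin_stray's own z axis and vertical above 0.3 rad)).
It fails at once if a stray dish is flicked or knocked along (faster than 0.6 m/s) (linear speed of any of bowl_stray, ramekin_stray above 0.6 m/s).
It fails at once if the shaker, bottle, jar or spoon is disturbed (moved more than 20 mm) (distance of any of shaker, sauce_bottle, jar, spoon from where it was at the start of the episode above 0.02 m).
It also fails if it takes over 48 s, if anything falls off the work surface, if the arm or the gripper's body presses on something with over 40 N, if the wrist force passes 120 N, or if a joint passes its speed limit or range.

## Robot

A 7-joint arm with a two-finger parallel gripper is mounted at the origin on the work surface. World frame = base frame: x ahead of the robot, y to its left, z up, the work surface at z = 0. Lengths are in m, angles in rad, forces in N, time in s.
With the tool pointing down it reaches from about 0.425 to 0.975 m from the base axis. Payload 16.7 kg.
Tool frame: the origin (TCP) lies on the centre line of the jaws, within the pads' length; the fingertips stand 19 mm ahead of it and the grasp point (between the pads) is the TCP; z points along the fingers, y is the direction in which the jaws open and shut (so a half turn about z gives the same grasp; the last joint's range is limited). The gripper opens to 85 mm and grips with 20 to 120 N. Pads are 22 mm wide; open, the fingers measure 114 mm over their backs; the gripper's body (76 mm by 85 mm) begins 54 mm behind the grasp point. The pads swing forward as they close: fully open they stand 13 mm farther back than shut.
Start: joints at [-1.47, 0.426, 0.074, 1.606, -0.034, 1.111, -0.067], TCP at [0.168, 0.654, 0.25] pointing down, gripper open.
Joint ranges: [-2.85, 2.85], [-0.5, 2.14], [-1.23, 1.37], [0.21, 2.46], [-1.02, 4.16], [0.16, 2.05], [-2.73, 2.73]. Speed limits (rad/s): [1.89, 1.89, 2.39, 2.39, 3.01, 3.01, 3.01].

## Interface

Orientations are given as a 3x3 rotation matrix whose columns are the frame's x, y, z axes.
In Python, from rig import observe, read_camera, finish_job gives the robot as it stands.
- The arm moves only by the tool step_arm, never from a script. Its argument "targets" is a list of rows, each a list of 4 numbers: the shift along the tool's x, y, z in mm, then the turn about the tool's z in degrees. A call has 1 to 8 rows; each row shifts and turns the commanded pose from where the row before left it, along the tool's axes as they then stand; what a row does not reach is not made up. A row lasts 1/10 s, in which the tool goes at most 50 mm and 8.59 degrees, less where a joint would pass 70% of its speed; a pose out of reach is approached as far as the arm can. A call is refused whole if a number of a shift passes 50 or a number of a turn 8.59, either way. A call with a gripper value outside its range is refused whole. "jaw" is the gripper's target within -1 to 1 (fully open at 1, half-way at 0, shut at -1), set as the call begins (left out, the last holds). The fingers move at their own pace and stop on an object; "squeeze" is the grip in N (left out, the last holds). Time passes only in rows, so rows that do not move let the fingers close. It gives the time, the measured TCP pose, the force and the opening at its end, in the units of the state.
- observe(): the state, without advancing time (a new reading comes with each control period).
- read_camera(name): name is "side" or "top" or "wrist"; returns a dict with "frame" (400x640x3 uint8, red, green, blue), "range_z" (400x640 float32, m along the optical axis (not along the pixel's ray), 0 where there is no reading), "K" (3x3 intrinsics, pixels), "R" (3x3) and "t" (3): a world point X has camera coordinates R X + t; the wrist camera has in their place "mount" (4x4, takes a point from camera to tool coordinates, whose origin is the TCP and whose axes are the flange's). Camera axes: x right, y down, z forward; pixel columns grow to the right and rows downward; lengths in m; the calibration is good to about 2 mm. A picture is of the moment at which its call begins: read the wrist's pose just before it.
- finish_job(): hands the job in, once; it reports no verdict.
The state is a dict: "t": time; "joint_positions": joint angles; "dq": joint speeds; "joint_efforts": joint torques, N m; "eef_pos": TCP position; "tcp_rot": TCP orientation; "wrist_force": force on the tool from outside, world axes, zero at the start; "wrist_torque": the same for the moment, N m; "opening": opening from 0.0 (shut) to 1.0 (fully open).
Only numpy, scipy, OpenCV 4.12 (cv2) and the standard library are available. Lean on these libraries where they do the work, as an engineer would, in place of code of your own. Each camera call takes 0.05 s, during which the arm holds its last target. There are 200 camera calls.

## Working session

There is one attempt and no reset: what is moved stays moved. The work goes in short steps, Python scripts to look and compute and a tool call to move; the robot and the scene stay as the last step left them, time stands still between calls to the robot, and variables do not carry over. Pictures are saved under pics/ and viewed, about 8 in all and at most 12, crops included, and the job is handed in when it is done.

Besides the shell and the picture viewer there is one more tool, called after "Request:" as a command line: name --pt "numbers of a row" for each row, then --argument value for the rest. step_arm: Moves the arm, as the interface text tells. Its arguments: {"type":"object","properties":{"targets":{"type":"array"},"jaw":{"type":"number"},"squeeze":{"type":"number"}},"required":["targets"]}

```bash
mkdir -p pics; ls; python3 - <<'E'
from rig import observe, read_camera
import cv2,numpy as np
s=observe();print(s['t'],s['eef_pos'],s['tcp_rot'],s['opening'])
for n in ['top','side']:
    c=read_camera(n);cv2.imwrite(f'pics/{n}0.png',c['frame'][:,:,::-1]);np.savez(f'{n}0.npz',**c)
    print(n,c['K'],c['R'],c['t'],-c['R'].T@c['t'])
E
```

```text
pics
0.0 [0.16744609 0.6534966  0.24959978] [[-9.68710756e-01  2.48192325e-01 -2.03570319e-04]
 [ 2.48192376e-01  9.68709881e-01 -1.30826799e-03]
 [-1.27501494e-04 -1.31785787e-03 -9.99999123e-01]] 0.999720554013439
top [[370.73387336   0.         313.08970022]
 [  0.         370.73387336 202.48713283]
 [  0.           0.           1.        ]] [[ 0.02083594 -0.99976213 -0.00644601]
 [-0.99113427 -0.01980905 -0.13137905]
 [ 0.13122011  0.00912626 -0.99131125]] [0.0064107  0.54869531 1.07797245] [0.4022455  0.00744045 1.14073461]
side [[370.0477417    0.         323.79104174]
 [  0.         370.0477417  197.01487823]
 [  0.           0.           1.        ]] [[-0.99288736 -0.11834035 -0.01304842]
 [-0.07832976  0.73183761 -0.67696245]
 [ 0.08966129 -0.67112538 -0.73590188]] [0.56116066 0.05973406 1.02184573] [0.47022827 0.70847892 0.79973817]
```

View pics/top0.png

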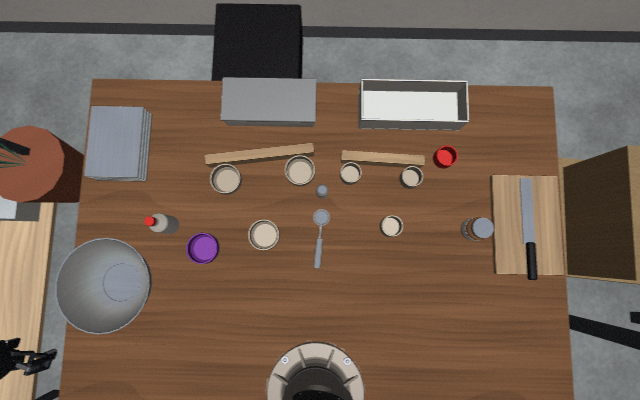

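View pics/side0.png

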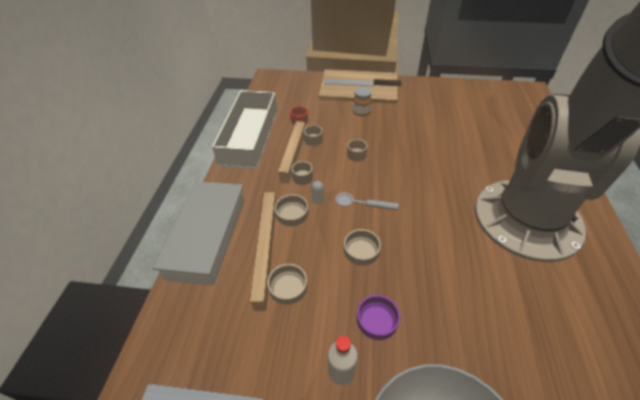

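The top view shows the bowls at (225,179) and (300,170) with their stray at (263,235). The ramekins are at (350,172) and (411,176) with their stray at (391,226). The spoon is at about x=318 and the shaker at (322,190). The side view agrees, and the purple and red look-alikes are distinct from the dishes.

```bash
cat > h.py <<'E'
import numpy as np,cv2
def cloud(c):
    z=c['range_z'];v,u=np.mgrid[:400,:640];K=c['K']
    P=np.stack([(u-K[0,2])/K[0,0]*z,(v-K[1,2])/K[1,1]*z,z],-1)
    W=(P-c['t'])@c['R'];W[z==0]=np.nan;return W
def cast(c,uv,h):
    K=c['K'];d=np.array([(uv[0]-K[0,2])/K[0,0],(uv[1]-K[1,2])/K[1,1],1])@c['R'];o=-c['R'].T@c['t']
    return o+d*(h-o[2])/d[2]
def measure(c):
    W=cloud(c);hsv=cv2.cvtColor(c['frame'],cv2.COLOR_RGB2HSV)
    m=((W[...,2]>.012)&(W[...,2]<.2)&(W[...,0]>.3)&(W[...,0]<.82)&(abs(W[...,1])<.5)).astype(np.uint8)
    n,L,st,ce=cv2.connectedComponentsWithStats(m,connectivity=4)
    for i in range(1,n):
        if st[i,4]<40: continue
        mm=(L==i).astype(np.uint8);p=W[L==i];zt=np.percentile(p[:,2],92)
        cs,_=cv2.findContours(mm,0,1);k=max(cs,key=len)[:,0]
        q=np.array([cast(c,a,zt) for a in k])[:,:2].astype(np.float32)
        e=cv2.fitEllipse(q) if len(q)>5 else None;r=cv2.minAreaRect(q)
        print(ce[i].round(0),'ztop %.3f'%zt,'HSV',np.median(hsv[L==i],0),'ell c',np.round(e[0],3),'ax',np.round(e[1],3),'rect',np.round(r[0],3),np.round(r[1],3),round(r[2],1))
E
python3 - <<'E'
from h import *
for n in ['top','side']:
    print(n);measure(dict(np.load(n+'0.npz')))
E
```

```text
top
[269. 118.] ztop 0.070 HSV [105.   5. 147.] ell c [0.797 0.151] ax [0.045 0.397] rect [0.797 0.159] [0.284 0.046] 89.9
[413. 123.] ztop 0.079 HSV [17. 21. 83.] ell c [ 0.791 -0.272] ax [0.047 0.349] rect [ 0.794 -0.276] [0.05  0.324] 0.5
[259. 160.] ztop 0.051 HSV [ 16.  87. 168.] ell c [0.647 0.174] ax [0.143 0.348] rect [0.644 0.176] [0.129 0.329] 7.6
[446. 156.] ztop 0.043 HSV [  1. 193.  97.] ell c [ 0.698 -0.382] ax [0.062 0.073] rect [ 0.698 -0.382] [0.067 0.069] 88.7
[383. 163.] ztop 0.051 HSV [ 16.  88. 172.] ell c [ 0.654 -0.187] ax [0.117 0.264] rect [ 0.653 -0.187] [0.25  0.101] 87.3
[322. 191.] ztop 0.068 HSV [105.  21. 117.] ell c [ 0.58  -0.008] ax [0.032 0.04 ] rect [ 0.58 -0.01] [0.039 0.032] 1.1
[162. 223.] ztop 0.149 HSV [ 15.  23. 133.] ell c [0.47  0.421] ax [0.051 0.089] rect [0.47  0.423] [0.092 0.052] 77.3
[392. 226.] ztop 0.043 HSV [ 17.  42. 144.] ell c [ 0.483 -0.216] ax [0.061 0.067] rect [ 0.483 -0.216] [0.062 0.067] 34.3
[477. 228.] ztop 0.086 HSV [107.  28. 140.] ell c [ 0.478 -0.45 ] ax [0.064 0.091] rect [ 0.477 -0.451] [0.065 0.089] 1.2
[262. 234.
[... 1207 characters left out ...]
ztop 0.050 HSV [ 17.  93. 150.] ell c [0.648 0.193] ax [0.137 0.361] rect [0.647 0.19 ] [0.124 0.345] 8.0
[382. 204.] ztop 0.019 HSV [ 20.   12.  146.5] ell c [0.396 0.007] ax [0.018 0.108] rect [0.401 0.006] [0.022 0.087] 82.7
[361. 247.] ztop 0.041 HSV [ 17.  65. 106.] ell c [0.451 0.172] ax [0.091 0.107] rect [0.45  0.173] [0.092 0.105] 6.2
[377. 317.] ztop 0.042 HSV [149.  95.  96.] ell c [0.408 0.35 ] ax [0.09  0.102] rect [0.408 0.35 ] [0.102 0.091] 72.2
[342. 361.] ztop 0.149 HSV [ 17.  46. 152.] ell c [0.475 0.485] ax [0.049 0.078] rect [0.475 0.484] [0.049 0.079] 3.4
[418. 381.] ztop 0.108 HSV [ 21.  23. 117.] ell c [0.339 0.492] ax [0.053 0.09 ] rect [0.344 0.493] [0.094 0.055] 6.6
```

```bash
cat >> h.py <<'E'
def rows(c):
    W=cloud(c);s=cv2.cvtColor(c['frame'],cv2.COLOR_RGB2HSV)
    near=(W[...,0]>.5)&(W[...,0]<.74)&(W[...,1]>-.34)&(W[...,1]<.36)&(W[...,2]>.012)&(W[...,2]<.06)
    for name,m in (('strip',near&(s[...,1]>68)&(W[...,2]>.045)),('dish',near&(s[...,1]<=68))):
        m=cv2.morphologyEx(m.astype(np.uint8),cv2.MORPH_OPEN,np.ones((2,2)))
        n,L,st,ce=cv2.connectedComponentsWithStats(m,connectivity=4)
        for i in range(1,n):
            if st[i,4]<60: continue
            zt=np.percentile(W[L==i][:,2],92);k=max(cv2.findContours((L==i).astype(np.uint8),0,1)[0],key=len)[:,0]
            q=np.array([cast(c,a,zt) for a in k])[:,:2].astype(np.float32)
            if name=='dish': (x,y),ax,_=cv2.fitEllipse(q);print(name,np.round([x,y],3),np.round(ax,3),'z',zt.round(3))
            else: r=cv2.minAreaRect(q);print(name,np.round(r[0],3),np.round(r[1],3),r[2],'z',zt.round(3))
E
python3 - <<'E'
from h import *
for n in ['top','side']:
    print(n);rows(dict(np.load(n+'0.npz')))
E
```

```text
top
strip [nan nan] [0. 0.] 0.0 z nan
strip [nan nan] [0. 0.] 0.0 z nan
dish [0.64  0.056] [0.086 0.094] z 0.041
dish [ 0.627 -0.095] [0.064 0.083] z 0.042
dish [nan nan] [nan nan] z nan
dish [ 0.631 -0.282] [0.057 0.059] z 0.042
dish [ 0.628 -0.275] [0.051 0.058] z 0.042
side
strip [nan nan] [0. 0.] 0.0 z nan
strip [nan nan] [0. 0.] 0.0 z nan
dish [nan nan] [nan nan] z nan
dish [0.577 0.024] [0.03  0.051] z 0.054
dish [0.645 0.068] [0.081 0.085] z 0.039
dish [0.643 0.068] [0.082 0.098] z 0.039
dish [nan nan] [nan nan] z nan
```

```bash
sed -i "s/^        m=cv2.morph.*/        m=m.astype(np.uint8)/; s/k=max(cv2.findContours((L==i).astype(np.uint8),0,1)\[0\],key=len)\[:,0\]/k=cv2.convexHull(max(cv2.findContours((L==i).astype(np.uint8),0,1)[0],key=len))[:,0]/" h.py
python3 - <<'E'
from h import *
for n in ['top','side']:
    c=dict(np.load(n+'0.npz'));print(n);rows(c)
c=dict(np.load('top0.npz'));cv2.imwrite('pics/crop.png',cv2.resize(c['frame'][135:275,190:440,::-1],None,fx=3.2,fy=3.2,interpolation=2))
E
```

```text
top
strip [0.693 0.183] [0.031 0.329] 7.618465900421143 z 0.052
strip [ 0.687 -0.189] [0.247 0.031] 87.29141235351562 z 0.052
dish [0.646 0.06 ] [0.089 0.094] z 0.043
dish [ 0.641 -0.093] [0.062 0.068] z 0.043
dish [0.615 0.284] [0.09  0.097] z 0.043
dish [ 0.632 -0.276] [0.062 0.071] z 0.043
side
strip [ 0.689 -0.185] [0.251 0.03 ] 87.44627380371094 z 0.05
strip [0.694 0.188] [0.03  0.328] 7.676403522491455 z 0.05
dish [ 0.642 -0.08 ] [0.061 0.091] z 0.04
dish [0.58  0.017] [0.033 0.072] z 0.058
dish [0.646 0.069] [0.088 0.104] z 0.041
dish [0.616 0.29 ] [0.09  0.097] z 0.041
```

View pics/crop.png

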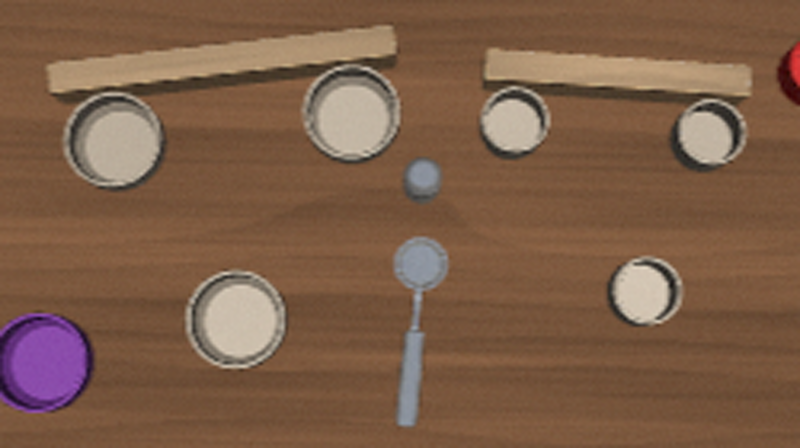

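The crop confirms the detections: both strips, two dishes against each strip, and the strays clear of the spoon and shaker.

My plan:
- **Bowl:** from about (0.451, 0.162) to (0.634, 0.172).
- **Ramekin:** from about (0.484, -0.213) to (0.641, -0.185).
- **Method:** push each with two part-open fingers cupping the dish from behind.

Request:
step_arm --pt "0 0 0 -5.8" --pt "0 0 0 -5.8" --pt "0 0 0 -5.7" --pt "-17 -42 0 0" --pt "-17 -42 0 0" --pt "-17 -42 0 0" --pt "-17 -42 0 0" --pt "-17 -42 0 0" --jaw 0.5

```text
t: 0.9
eef_pos: [0.2636, 0.4465, 0.25]
tcp_rot: [[-0.999, -0.051, -0.0], [-0.051, 0.999, -0.0], [0.0, -0.0, -1.0]]
wrist_force: [0.6, 1.0, -0.1]
opening: 0.751
```

Request:
step_arm --pt "-17 -42 0 0" --pt "-17 -42 0 0" --pt "-17 -42 0 0" --pt "-17 -42 0 0" --pt "-17 -42 0 0" --pt "-17 -42 0 0" --pt "-17 -42 0 0" --pt "0 0 0 0"

```text
t: 1.7
eef_pos: [0.3985, 0.1561, 0.2504]
tcp_rot: [[-0.999, -0.044, 0.0], [-0.044, 0.999, -0.0], [-0.0, -0.0, -1.0]]
wrist_force: [-0.5, 0.8, -0.2]
opening: 0.749
```

Request:
step_arm --pt "2 3 35 0" --pt "0 0 35 0" --pt "0 0 35 0" --pt "0 0 35 0" --pt "0 0 30 0" --pt "0 0 0 0"

```text
t: 2.3
eef_pos: [0.3929, 0.1628, 0.0776]
tcp_rot: [[-0.999, -0.051, -0.005], [-0.051, 0.999, -0.004], [0.005, -0.004, -1.0]]
wrist_force: [1.0, -0.0, 1.3]
opening: 0.746
```

```bash
python3 - <<'E'
from rig import observe, read_camera
from h import *
s=observe();print(s['eef_pos'],s['t'])
c=read_camera('top');d=read_camera('side')
W=cloud(d);m=(abs(W[...,0]-s['eef_pos'][0])<.05)&(abs(W[...,1]-s['eef_pos'][1])<.07)&(W[...,2]>.03)
print('lowest finger z',np.nanpercentile(W[m][:,2],[0.5,2,5]))
cv2.imwrite('pics/a.png',np.hstack([cv2.resize(x['frame'][b:b+130,a:a+130,::-1],(400,400)) for x,a,b in((c,200,170),(d,300,150))]))
E
```

```text
[0.39292412 0.16276235 0.07755645] 2.3
lowest finger z [0.03720567 0.11990162 0.1688472 ]
```

View pics/a.png

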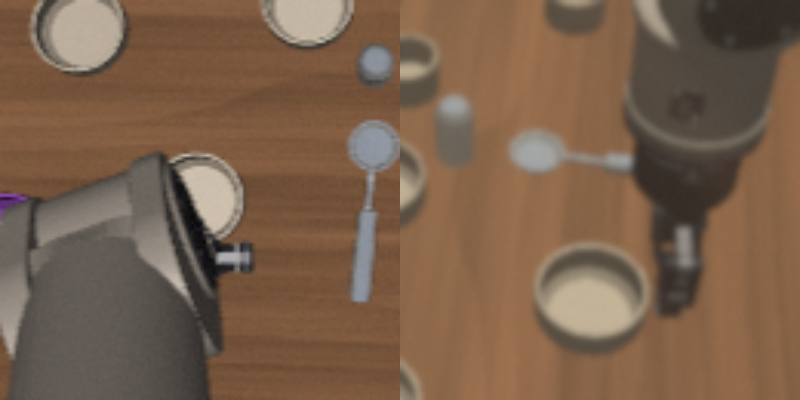

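The fingers stand just behind the bowl, clear of its rim. I'll go down and start the push.

Request:
step_arm --pt "0 0 15 0" --pt "0 0 15 0" --pt "0 0 11 0" --pt "0 0 0 0" --pt "0 0 0 0"

```text
t: 2.9
eef_pos: [0.3952, 0.164, 0.0401]
tcp_rot: [[-0.999, -0.051, 0.0], [-0.051, 0.999, 0.0], [-0.0, 0.0, -1.0]]
wrist_force: [0.2, 0.1, 1.0]
opening: 0.75
```

```bash
python3 - <<'E'
from rig import observe, read_camera
from h import *
s=observe();print(s['eef_pos'],s['t'],s['wrist_force'])
d=read_camera('side');cv2.imwrite('pics/b.png',cv2.resize(d['frame'][170:290,310:460,::-1],None,fx=4,fy=4))
E
```

```text
[0.39519495 0.16398483 0.04011434] 2.9 [0.15652509 0.05508154 1.03775129]
```

View pics/b.png

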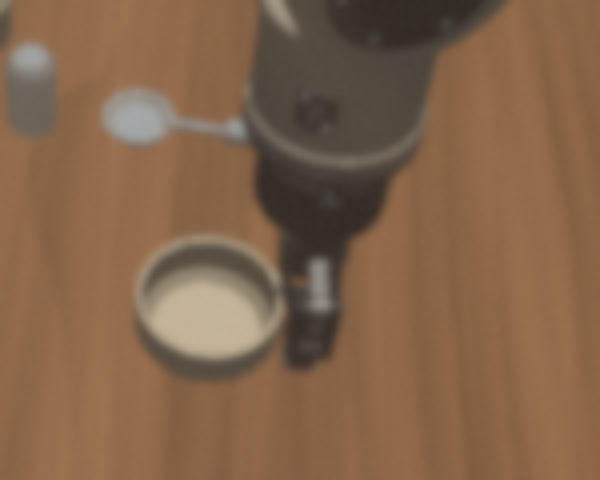

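Request:
step_arm --pt "0 0 5 0" --pt "-4 0 0 0" --pt "-6 0 0 0" --pt "-8 0 0 0" --pt "-10 0 0 0" --pt "-12 0 0 0" --pt "-14 -1 0 0" --pt "-14 -1 0 0"

```text
t: 3.75
eef_pos: [0.4643, 0.1653, 0.0343]
tcp_rot: [[-0.999, -0.051, 0.0], [-0.051, 0.999, 0.0], [-0.0, 0.0, -1.0]]
wrist_force: [-2.2, -0.9, 1.0]
opening: 0.749
```

Request:
step_arm --pt "-14 0 0 0" --pt "-14 -1 0 0" --pt "-14 0 0 0" --pt "-14 -1 0 0" --pt "-14 0 0 0" --pt "-12 0 0 0" --pt "-10 0 0 0" --pt "-6 0 0 0"

```text
t: 4.55
eef_pos: [0.5618, 0.1683, 0.0343]
tcp_rot: [[-0.999, -0.051, 0.0], [-0.051, 0.999, -0.0], [-0.0, -0.0, -1.0]]
wrist_force: [-3.5, -0.5, 3.4]
opening: 0.747
```

```bash
python3 - <<'E'
from rig import observe, read_camera
from h import *
s=observe();print(s['eef_pos'],s['t'],s['wrist_force'])
c=read_camera('top');d=read_camera('side');print('top');rows(c);print('side');rows(d)
cv2.imwrite('pics/c.png',np.hstack([cv2.resize(x['frame'][b:b+130,a:a+130,::-1],(400,400)) for x,a,b in((c,200,130),(d,230,170))]))
E
```

```text
[0.56176262 0.16828305 0.03425286] 4.55 [-3.54026896 -0.5164301   3.40561299]
top
strip [0.705 0.094] [0.03  0.149] 7.6184773445129395 z 0.052
strip [ 0.688 -0.19 ] [0.248 0.031] 87.29138946533203 z 0.052
dish [0.646 0.06 ] [0.089 0.094] z 0.043
dish [ 0.641 -0.093] [0.062 0.068] z 0.043
dish [ 0.633 -0.276] [0.062 0.071] z 0.042
side
strip [0.694 0.188] [0.03  0.328] 7.676390171051025 z 0.05
dish [0.65 0.07] [0.08  0.105] z 0.04
dish [0.62  0.161] [0.051 0.079] z 0.041
dish [0.608 0.205] [0.04  0.068] z 0.041
dish [0.616 0.29 ] [0.09  0.098] z 0.041
```

View pics/c.png

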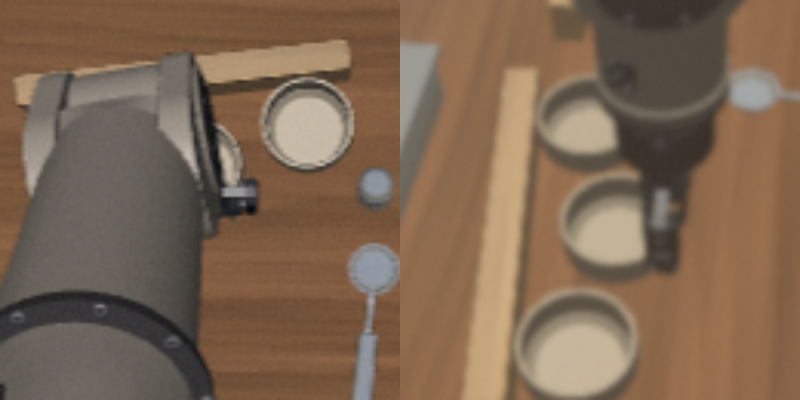

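The bowl has entered the gap, roughly midway between its neighbours. About 28 mm is left, which I'll push slowly while watching the force.

Request:
step_arm --pt "-4 0 0 0" --pt "-4 0 0 0" --pt "-4 0 0 0" --pt "-4 0 0 0" --pt "-3 0 0 0" --pt "-2 0 0 0" --pt "-2 0 0 0" --pt "0 0 0 0"

```text
t: 5.45
eef_pos: [0.5841, 0.1695, 0.0343]
tcp_rot: [[-0.999, -0.051, 0.0], [-0.051, 0.999, 0.0], [-0.0, 0.0, -1.0]]
wrist_force: [0.6, 0.2, -0.4]
opening: 0.747
```

Request:
step_arm --pt "-2 0 0 0" --pt "-1 0 0 0" --pt "0 0 0 0"

```text
t: 5.75
eef_pos: [0.5869, 0.1696, 0.0343]
tcp_rot: [[-0.999, -0.051, 0.0], [-0.051, 0.999, -0.0], [-0.0, -0.0, -1.0]]
wrist_force: [-1.0, -0.1, -0.2]
opening: 0.751
```

Request:
step_arm --pt "-1 0 0 0" --pt "-1 0 0 0" --pt "0 0 0 0"

```text
t: 6.05
eef_pos: [0.5889, 0.1697, 0.0343]
tcp_rot: [[-0.999, -0.051, 0.0], [-0.051, 0.999, -0.0], [-0.0, -0.0, -1.0]]
wrist_force: [-0.6, -0.9, -0.3]
opening: 0.75
```

Request:
step_arm --pt "-1 0 0 0" --pt "-1 0 0 0"

```text
t: 6.25
eef_pos: [0.5908, 0.1698, 0.0343]
tcp_rot: [[-0.999, -0.051, -0.0], [-0.051, 0.999, -0.0], [0.0, -0.0, -1.0]]
wrist_force: [-2.0, -0.2, 0.4]
opening: 0.755
```

Request:
step_arm --pt "-1 0 0 0" --pt "-1 0 0 0"

```text
t: 6.45
eef_pos: [0.5927, 0.1699, 0.0343]
tcp_rot: [[-0.999, -0.051, -0.0], [-0.051, 0.999, -0.0], [0.0, -0.0, -1.0]]
wrist_force: [-5.2, -0.3, 1.9]
opening: 0.748
```

```bash
python3 - <<'E'
from rig import observe, read_camera
from h import *
s=observe();print(s['eef_pos'],s['t'],s['wrist_force'])
d=read_camera('side')
# rim far edge vs. strip: in-row dish floors visible; gap in x between strip face and bowl rim points per bowl
W=cloud(d);S=cv2.cvtColor(d['frame'],cv2.COLOR_RGB2HSV)[...,1]
n=np.array([.991,.133]);t=np.array([-.133,.991]);q=W[...,:2]-[.6935,.186]
X=q@n;Y=q@t;m=(W[...,2]>.034)&(W[...,2]<.046)&(S<=75)
for a in(-.115,0,.115):
    k=m&(abs(Y-a)<.05)&(X<0)&(X>-.13);print(a,k.sum(),np.nanpercentile(X[k],[90,97,99]),np.nanpercentile(Y[k],[2,98]))
E
```

```text
[0.59273367 0.16993218 0.03426532] 6.45 [-5.21493625 -0.30243744  1.85020958]
-0.115 61 [-0.01832035 -0.0166346  -0.01622434] [-0.14448392 -0.07351284]
0 154 [-0.01784554 -0.01577614 -0.01464461] [-0.04865924  0.04267897]
0.115 268 [-0.02215283 -0.01872434 -0.01742941] [0.06726737 0.1548087 ]
```

The bowl's far edge is level with its neighbours at the strip face. One more small nudge should confirm contact.

Request:
step_arm --pt "-1 0 0 0" --pt "0 0 0 0"

```text
t: 6.7
eef_pos: [0.5928, 0.1699, 0.0341]
tcp_rot: [[-0.999, -0.051, -0.002], [-0.051, 0.999, -0.0], [0.002, -0.0, -1.0]]
wrist_force: [-8.7, -0.1, 5.2]
opening: 0.749
```

TCP stopped and the force rose to 8.7 N, so the bowl touches the strip. I'll retract, then go to the ramekin.

Request:
step_arm --pt "4 0 0 0" --pt "8 0 0 0" --pt "15 0 0 0" --pt "20 0 0 0" --pt "13 0 0 0" --pt "0 0 20 0" --pt "0 0 0 0"

```text
t: 7.4
eef_pos: [0.5333, 0.1671, 0.0136]
tcp_rot: [[-0.999, -0.052, -0.0], [-0.052, 0.999, -0.0], [0.0, -0.0, -1.0]]
wrist_force: [-0.0, 0.7, -0.0]
opening: 0.751
```

I moved down by mistake there, because tool z points down. The force stayed at 0, so nothing was touched. Going up now.

Request:
step_arm --pt "0 0 -30 0" --pt "0 0 -45 0" --pt "0 0 -45 0" --pt "0 0 -45 0" --pt "0 0 -40 -7.5" --pt "18.8 -40.6 0 0" --pt "18.8 -40.6 0 0" --pt "18.8 -40.6 0 0" --jaw 0

```text
t: 8.2
eef_pos: [0.4998, 0.0356, 0.2198]
tcp_rot: [[-0.983, -0.182, 0.001], [-0.182, 0.983, 0.0], [-0.001, 0.0, -1.0]]
wrist_force: [0.1, -1.1, -0.1]
opening: 0.503
```

Request:
step_arm --pt "18.8 -40.6 0 0" --pt "18.8 -40.6 0 0" --pt "18.8 -40.6 0 0" --pt "18.8 -40.6 0 0" --pt "18.8 -40.6 0 0" --pt "18.8 -40.6 0 0" --pt "0 0 0 0" --pt "0 0 0 0"

```text
t: 9.0
eef_pos: [0.4332, -0.2239, 0.2194]
tcp_rot: [[-0.984, -0.179, 0.0], [-0.179, 0.984, -0.0], [-0.0, -0.0, -1.0]]
wrist_force: [-0.3, 0.1, 0.1]
opening: 0.5
```

```bash
python3 - <<'E'
from rig import observe, read_camera
from h import *
s=observe();print(s['eef_pos'],s['t'],s['opening'])
c=read_camera('top');print('top');rows(c);measure(c)
E
```

```text
[ 0.43316751 -0.22390012  0.21943493] 9.0 0.4998581410701545
top
strip [0.693 0.183] [0.031 0.328] 7.618468284606934 z 0.052
strip [ 0.688 -0.19 ] [0.248 0.031] 87.2914047241211 z 0.052
dish [0.646 0.06 ] [0.089 0.094] z 0.044
dish [0.634 0.17 ] [0.089 0.095] z 0.043
dish [ 0.641 -0.093] [0.062 0.068] z 0.043
dish [0.615 0.284] [0.09  0.097] z 0.043
dish [ 0.632 -0.276] [0.062 0.071] z 0.043
[269. 118.] ztop 0.070 HSV [100.   5. 146.] ell c [0.797 0.154] ax [0.045 0.392] rect [0.797 0.159] [0.284 0.046] 89.7
[413. 123.] ztop 0.079 HSV [17. 21. 83.] ell c [ 0.791 -0.273] ax [0.047 0.349] rect [ 0.794 -0.276] [0.05  0.324] 0.5
[260. 162.] ztop 0.051 HSV [ 16.  87. 164.] ell c [0.65  0.175] ax [0.137 0.351] rect [0.644 0.176] [0.129 0.329] 7.6
[446. 156.] ztop 0.042 HSV [  1. 192.  99.] ell c [ 0.698 -0.382] ax [0.062 0.074] rect [ 0.697 -0.382] [0.063 0.073] 43.8
[383. 163.] ztop 0.051 HSV [ 16.  88. 172.] ell c [ 0.654 -0.187] ax [0.117 0.265] rect [ 0.653 -0.187] [0.25  0.101] 87.3
[322. 191.] ztop 0.068 HSV [103.  20. 117.] ell c [ 0.58  -0.008] ax [0.032 0.04 ] rect [ 0.58 -0.01] [0.039 0.032] 1.1
[162. 223.] ztop 0.149 HSV [ 15.  23. 131.] ell c [0.47  0.421] ax [0.051 0.089] rect [0.47  0.423] [0.091 0.052] 84.1
[392. 226.] ztop 0.044 HSV [ 16.   42.  144.5] ell c [ 0.483 -0.216] ax [0.061 0.066] rect [ 0.484 -0.217] [0.062 0.065] 1.2
[201. 248.] ztop 0.043 HSV [140. 148.  88.] ell c [0.406 0.34 ] ax [0.089 0.096] rect [0.406 0.339] [0.088 0.095] 1.2
[318. 253.] ztop 0.021 HSV [108.  23. 150.] ell c [ 0.394 -0.   ] ax [0.017 0.112] rect [ 0.399 -0.001] [0.019 0.089] 85.9
[147. 270.] ztop 0.111 HSV [105.  23.  87.] ell c [0.346 0.48 ] ax [0.028 0.088] rect [0.348 0.472] [0.099 0.017] 21.9
```

The bowl now measures (0.634, 0.170), 112 and 114 mm from its neighbours, which haven't moved. Lowering behind the ramekin.

Request:
step_arm --pt "3 0 35 0" --pt "0 0 35 0" --pt "0 0 35 0" --pt "0 0 35 0" --pt "0 0 25 0" --pt "0 0 20 0" --pt "0 0 0 0" --pt "0 0 0 0"

```text
t: 9.85
eef_pos: [0.4309, -0.2229, 0.0346]
tcp_rot: [[-0.983, -0.182, -0.001], [-0.182, 0.983, 0.0], [0.0, 0.0, -1.0]]
wrist_force: [0.2, 0.4, 0.4]
opening: 0.5
```

Request:
step_arm --pt "-4 0 0 0" --pt "-6 0 0 0" --pt "-7 0 0 0" --pt "-8 0 0 0" --pt "-10 0 0 0" --pt "-12 0 0 0" --pt "-14 0 0 0" --pt "-14 0 0 0"

```text
t: 10.65
eef_pos: [0.5057, -0.2097, 0.0343]
tcp_rot: [[-0.983, -0.181, -0.0], [-0.181, 0.983, 0.0], [0.0, 0.0, -1.0]]
wrist_force: [-3.0, -0.5, 3.3]
opening: 0.498
```

Request:
step_arm --pt "-14 0 0 0" --pt "-14 0 0 0" --pt "-14 0 0 0" --pt "-12 0 0 0" --pt "-10 0 0 0" --pt "-8 0 0 0" --pt "-5 0 0 0"

```text
t: 11.35
eef_pos: [0.5808, -0.1959, 0.0343]
tcp_rot: [[-0.983, -0.181, 0.0], [-0.181, 0.983, -0.0], [-0.0, -0.0, -1.0]]
wrist_force: [-2.8, -1.1, 3.3]
opening: 0.497
```

```bash
python3 - <<'E'
from rig import observe, read_camera
from h import *
s=observe();print(s['eef_pos'],s['t'],s['wrist_force'])
c=read_camera('top');d=read_camera('side');print('top');rows(c);print('side');rows(d)
cv2.imwrite('pics/e.png',np.hstack([cv2.resize(x['frame'][b:b+130,a:a+130,::-1],(400,400)) for x,a,b in((c,320,130),(d,260,90))]))
E
```

```text
[ 0.58078918 -0.19594296  0.03427182] 11.35 [-2.78211237 -1.1152878   3.32012165]
top
strip [0.693 0.183] [0.031 0.328] 7.6184611320495605 z 0.052
strip [ 0.69  -0.137] [0.142 0.031] 87.16509246826172 z 0.052
dish [0.646 0.06 ] [0.089 0.094] z 0.043
dish [0.634 0.17 ] [0.089 0.095] z 0.044
dish [ 0.641 -0.093] [0.062 0.068] z 0.043
dish [0.615 0.284] [0.09  0.096] z 0.043
side
strip [ 0.689 -0.185] [0.25 0.03] 87.3347396850586 z 0.05
strip [0.693 0.188] [0.031 0.328] 7.676388740539551 z 0.05
dish [ 0.622 -0.215] [0.073 0.182] z 0.04
dish [ 0.642 -0.082] [0.059 0.099] z 0.041
dish [0.58  0.016] [0.034 0.073] z 0.058
dish [0.64  0.123] [0.112 0.215] z 0.041
dish [0.616 0.29 ] [0.09  0.097] z 0.041
```

View pics/e.png

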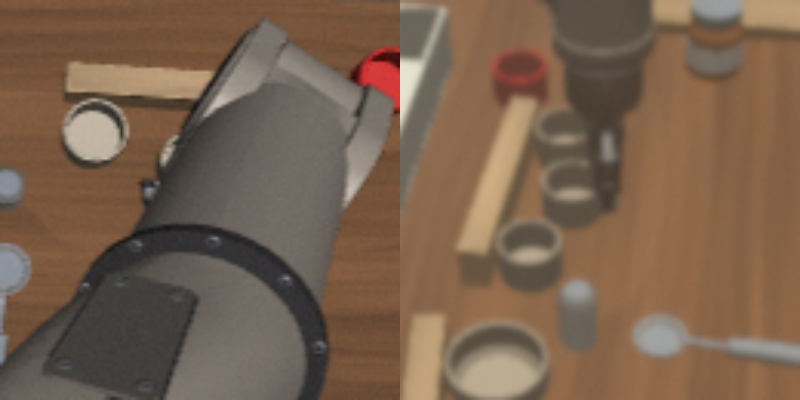

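The ramekin is between its neighbours, with roughly 26 mm to go. Pushing slowly.

Request:
step_arm --pt "-4 0 0 0" --pt "-4 0 0 0" --pt "-4 0 0 0" --pt "-4 0 0 0" --pt "-2 0 0 0" --pt "-2 0 0 0" --pt "-1 0 0 0" --pt "-1 0 0 0"

```text
t: 12.25
eef_pos: [0.6017, -0.1922, 0.0343]
tcp_rot: [[-0.984, -0.181, -0.0], [-0.181, 0.984, -0.0], [0.0, -0.0, -1.0]]
wrist_force: [-1.1, 0.5, 0.3]
opening: 0.501
```

Request:
step_arm --pt "-1 0 0 0" --pt "-1 0 0 0"

```text
t: 12.45
eef_pos: [0.6038, -0.1918, 0.0344]
tcp_rot: [[-0.984, -0.181, -0.0], [-0.181, 0.984, -0.0], [0.0, -0.0, -1.0]]
wrist_force: [-0.3, 0.0, -0.5]
opening: 0.503
```

Request:
step_arm --pt "-1 0 0 0" --pt "-1 0 0 0"

```text
t: 12.65
eef_pos: [0.6058, -0.1914, 0.0343]
tcp_rot: [[-0.983, -0.181, 0.0], [-0.181, 0.983, -0.0], [-0.0, -0.0, -1.0]]
wrist_force: [-0.5, -0.7, -0.7]
opening: 0.499
```

Request:
step_arm --pt "-1 0 0 0" --pt "-1 0 0 0"

```text
t: 12.85
eef_pos: [0.6077, -0.1911, 0.0343]
tcp_rot: [[-0.983, -0.181, -0.0], [-0.181, 0.983, -0.0], [0.0, -0.0, -1.0]]
wrist_force: [-1.4, 0.7, -0.5]
opening: 0.496
```

Request:
step_arm --pt "-1 0 0 0" --pt "0 0 0 0"

```text
t: 13.05
eef_pos: [0.6087, -0.1909, 0.0343]
tcp_rot: [[-0.983, -0.181, -0.0], [-0.181, 0.983, -0.0], [0.0, -0.0, -1.0]]
wrist_force: [-1.7, 0.4, 0.7]
opening: 0.5
```

Request:
step_arm --pt "-1 0 0 0" --pt "-1 0 0 0"

```text
t: 13.25
eef_pos: [0.6092, -0.1908, 0.0341]
tcp_rot: [[-0.984, -0.181, -0.003], [-0.181, 0.984, 0.0], [0.003, 0.001, -1.0]]
wrist_force: [-13.4, -1.7, 8.5]
opening: 0.5
```

Request:
step_arm --pt "-1 0 0 0" --pt "0 0 0 0"

```text
t: 13.45
eef_pos: [0.6093, -0.1908, 0.0341]
tcp_rot: [[-0.984, -0.18, -0.004], [-0.18, 0.984, 0.001], [0.004, 0.001, -1.0]]
wrist_force: [-14.8, -0.2, 9.4]
opening: 0.5
```

The arm stalled at 15 N, so the ramekin is against the strip. Retracting and lifting, then a last check.

Request:
step_arm --pt "3 0 0 0" --pt "6 0 0 0" --pt "12 0 0 0" --pt "20 0 0 0" --pt "20 0 0 0" --pt "0 0 -20 0" --pt "0 0 -40 0" --pt "0 0 -40 0"

```text
t: 14.25
eef_pos: [0.5503, -0.2016, 0.1351]
tcp_rot: [[-0.984, -0.18, -0.001], [-0.18, 0.984, 0.0], [0.001, 0.0, -1.0]]
wrist_force: [1.3, -0.2, 0.6]
opening: 0.496
```

Request:
step_arm --pt "20 0 -40 0" --pt "40 0 -30 0" --pt "40 0 0 0" --pt "20 0 0 0" --pt "0 0 0 0"

```text
t: 14.75
eef_pos: [0.4305, -0.2236, 0.2046]
tcp_rot: [[-0.984, -0.179, 0.001], [-0.179, 0.984, 0.002], [-0.001, 0.001, -1.0]]
wrist_force: [-0.5, 0.7, -0.9]
opening: 0.499
```

```bash
python3 - <<'E'
from rig import observe, read_camera
from h import *
s=observe();print(s['eef_pos'],s['t'],s['wrist_force'])
c=read_camera('top');d=read_camera('side');print('top');rows(c);print('side');rows(d)
cv2.imwrite('pics/f.png',cv2.resize(c['frame'][135:275,190:440,::-1],None,fx=3.2,fy=3.2,interpolation=2))
E
```

```text
[ 0.43053954 -0.22362783  0.20455501] 14.75 [-0.53866429  0.6638487  -0.92226463]
top
strip [0.693 0.183] [0.031 0.328] 7.686189651489258 z 0.052
strip [ 0.687 -0.19 ] [0.248 0.031] 87.29144287109375 z 0.052
dish [0.646 0.06 ] [0.089 0.094] z 0.043
dish [0.634 0.17 ] [0.089 0.095] z 0.043
dish [ 0.641 -0.093] [0.062 0.068] z 0.043
dish [ 0.639 -0.183] [0.062 0.07 ] z 0.043
dish [0.615 0.284] [0.09  0.096] z 0.043
dish [ 0.633 -0.277] [0.063 0.07 ] z 0.043
side
strip [ 0.688 -0.184] [0.251 0.031] 87.3347396850586 z 0.05
strip [0.694 0.188] [0.03  0.328] 7.644072532653809 z 0.05
dish [ 0.64  -0.131] [0.07  0.204] z 0.041
dish [0.58  0.018] [0.034 0.071] z 0.058
dish [0.64  0.123] [0.11  0.216] z 0.041
dish [0.616 0.29 ] [0.089 0.097] z 0.042
```

View pics/f.png

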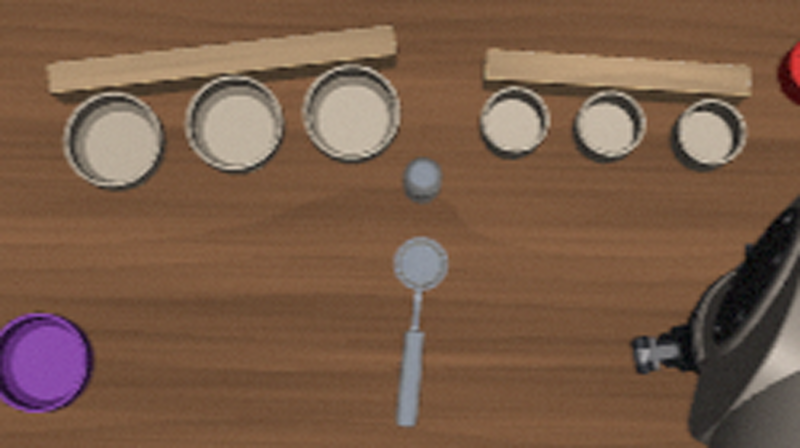

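Both dishes stand in line with their rows, against the strips and clear of their neighbours, and nothing else has moved.

```bash
python3 -c "
from rig import finish_job
print(finish_job())"
```

```text
the job is handed in; nothing more can be done
None
```

I pushed both stray dishes into their gaps and handed the job in at about 15 s, well under the 48 s limit. `finish_job()` gave no verdict.

**Method:** I pushed each dish from behind with part-open fingers until the arm stalled against the strip, at about 9 N for the bowl and 15 N for the ramekin.

**Last checks (top camera, good to about 2 mm):**

| Dish | Final position (x, y) in m | Distance to neighbours, centre to centre | Needed |
|---|---|---|---|
| Bowl | (0.634, 0.170) | 111 and 118 mm | over 95 mm |
| Ramekin | (0.639, -0.183) | 90 and 94 mm | over 67 mm |

The dishes already in the rows read within 1 mm of where they started. The spoon and shaker look unmoved in the last picture. I did not re-measure the bottle and jar at the end, but the arm never went near them.

**Slip and disagreement:**
- **Wrong direction:** after the bowl push I moved the tool 20 mm down instead of up. It was over empty table, the wrist force read about zero, and I corrected it on the next move.
- **Side camera:** in its last view neighbouring dishes merged into one shape, so the final positions rest on the top camera and on the contact forces.

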